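# Refit the hob's burner heads and caps after cleaning

### The job

The gas hob has been cleaned: put its two burners back together from the parts lying beside it. Seat each burner head in the cup of its own size on the hob, spigot down, and then its matching cap on top of it, so that every part sits fully home and level, and leave the saucepan, the pan support and the bottle where they are.

Things in the scene. Friction and masses are not known exactly. Their poses are not given: they have to be found in the camera images.
- head_large_mid (a point): Large burner head: aluminium crown 58 mm across, 18 mm high, dark flame ports round its edge, recess 42 mm across and 9 mm deep on top; below it a spigot 37 mm across, 12 mm long, tapered at the foot. Loose, stands upright on its spigot on the worktop (30 mm tall). Point: on its axis half-way up the crown, 21 mm above the spigot's foot, 9 mm below the top. z up; round.
- cap_large_mid (a point): Large burner cap: grey enamelled disc 64 mm across, 7 mm thick, boss 37 mm across and 5 mm deep under it, tapered. Loose, lies right way up on its boss on the worktop (12 mm tall). Point: on its axis half-way through the disc, 8.5 mm above the boss's foot. z up; round. Fitted: boss in the head's recess, disc on the crown, this point 12.5 mm above the head's.
- head_small_mid (a point): Small burner head: aluminium crown 39 mm across, 18 mm high, dark flame ports round its edge, recess 27 mm across and 9 mm deep on top; below it a spigot 22 mm across, 12 mm long, tapered at the foot. Loose, stands upright on its spigot on the worktop (30 mm tall). Point: on its axis half-way up the crown, 21 mm above the spigot's foot, 9 mm below the top. z up; round.
- cap_small_mid (a point): Small burner cap: grey enamelled disc 45 mm across, 7 mm thick, boss 22 mm across and 5 mm deep under it, tapered. Loose, lies right way up on its boss on the worktop (12 mm tall). Point: on its axis half-way through the disc, 8.5 mm above the boss's foot. z up; round. Fitted: boss in the head's recess, disc on the crown, this point 12.5 mm above the head's.
- cup_large_mouth (a point): Large burner cup, fixed on the hob: aluminium ring 54 mm across, 16 mm above the hob's top, open bore 42 mm across and 13 mm deep, foot flange 76 mm across, white igniter stub 9 mm high on the flange. Point: centre of its mouth, level with the rim. z up. The seated head's crown rests on the rim, the head's point 9 mm above this one.
- cup_small_mouth (a point): Small burner cup, fixed on the hob: aluminium ring 35 mm across, 16 mm above the hob's top, open bore 27 mm across and 13 mm deep, foot flange 57 mm across, white igniter stub 9 mm high on the flange. Point: centre of its mouth, level with the rim. z up. The seated head's crown rests on the rim, the head's point 9 mm above this one.
- hob: Black glass gas hob with steel side edges, fixed, 510 mm (its x) by 290 mm, top 8 mm above the worktop; two aluminium knobs (23 mm tall) at its end near the robot. The two cups stand on its centre line 220 mm apart, either of them the nearer. The loose heads and caps lie on the worktop along its two long sides. Origin: under its centre.
- pan_support: Black cast-iron pan support 250 x 220 mm, 52 mm tall, standing loose on the worktop to the right; origin under its centre. Leave alone.
- saucepan: Lidded steel saucepan, 166 mm across the lid, 125 mm tall, its black handle reaching 240 mm from the centre along +y of its own frame; loose on the worktop to the left; origin under its centre. Leave alone.
- soap: Green washing-up bottle, 56 mm across, 170 mm tall, loose on the worktop to the left, beyond the saucepan; origin under its centre. Leave alone.

How it is judged:
At the end, for the whole second after the job is handed in: Each head is in the cup of its own size and each cap on the head of its own size: centres within 5 mm of one another, each seated to its full depth within 3 mm and level within 0.08 rad, and all at rest (horizontal distance between head_large_mid and cup_large_mouth below 0.005 m and z of head_large_mid in the frame of cup_large_mouth between 0.006 and 0.012 m and angle between each of head_large_mid, cap_large_mid, head_small_mid, cap_small_mid's own z axis and vertical below 0.08 rad and horizontal distance between cap_large_mid and head_large_mid below 0.005 m and z of cap_large_mid in the frame of head_large_mid between 0.0095 and 0.0155 m and linear speed of each of head_large, cap_large, head_small, cap_small below 0.02 m/s and horizontal distance between head_small_mid and cup_small_mouth below 0.005 m and z of head_small_mid in the frame of cup_small_mouth between 0.006 and 0.012 m and horizontal distance between cap_small_mid and head_small_mid below 0.005 m and z of cap_small_mid in the frame of head_small_mid between 0.0095 and 0.0155 m); the robot touches nothing.
It fails at once if the pan support is moved more than 30 mm (distance of pan_support from where it was at the start of the episode above 0.03 m).
It fails at once if the saucepan is moved more than 30 mm (distance of saucepan from where it was at the start of the episode above 0.03 m).
It fails at once if the bottle is moved more than 30 mm (distance of soap from where it was at the start of the episode above 0.03 m).
It also fails if it takes over 120 s, if anything falls off the work surface, if the arm or the gripper's body presses on something with over 40 N, if the wrist force passes 120 N, or if a joint passes its speed limit or range.

### The arm

A 6-joint arm with a two-finger parallel gripper is mounted at the origin on the work surface. World frame = base frame: x ahead of the robot, y to its left, z up, the work surface at z = 0. Lengths are in m, angles in rad, forces in N, time in s.
With the tool pointing down it reaches from about 0.3 to 0.875 m from the base axis. Payload 6.4 kg.
Tool frame: the origin (TCP) lies between the finger pads; the fingertips stand 19 mm ahead of it and the grasp point (between the pads) is the TCP (ctrl.tips_ahead is the z of the fingertips in the tool frame, in m); z points along the fingers, y is the line along which they close (so a half turn about z gives the same grasp; the last joint's range is limited). The gripper opens to 85 mm and grips with 20 to 120 N. Pads are 22 mm wide; open, the fingers measure 114 mm over their backs; the gripper's body (76 mm by 85 mm) begins 54 mm behind the grasp point. The pads swing forward as they close: fully open they stand 13 mm farther back than shut.
Start: joints at [0.936, 0.181, 1.607, -0, 1.354, -0.206], TCP at [0.239, 0.523, 0.25] pointing down, gripper open.
Joint ranges: [-2.99, 2.99], [-0.89, 2.07], [0.3, 2.58], [-1.14, 4.28], [0, 2.63], [-3.12, 3.12]. Speed limits (rad/s): [2.57, 2.57, 3.01, 3.14, 3.14, 3.14].

### API

Orientations are given as a unit quaternion [w, x, y, z].
In Python, from bench import readout, vision, ctrl gives the robot as it stands.
- The arm moves only by the tool play_rows, never from a script. Its arguments are lists of equal length, an entry for each row: "xyz": the shift along the tool's x, y, z in mm, a list of three; "rot": the turn, a rotation vector about the tool's x, y, z in rad, a list of three; "grip": the opening, from 0 (shut) to 1 (fully open). In form: {"xyz": [[x, y, z], ...], "rot": [[rx, ry, rz], ...], "grip": [grip, ...]}. A call has exactly 10 rows; each row is the pose to reach, as a shift and turn from the pose commanded when the call began, along the tool's axes at that moment; what a row does not reach only later rows make up. A row lasts 1/8 s, in which the tool goes at most 62.5 mm and 10.7 degrees, less where a joint would pass 70% of its speed; a pose out of reach is approached as far as the arm can. A call with a gripper value outside its range is refused whole. The fingers move at their own pace and stop on an object; the grip force is fixed at half the most. Time passes only in rows, so rows that repeat a pose let the fingers close, or fill a call up. It gives the time, the measured TCP pose, the force, the opening and the grip force at its end, in the units of the state.
- readout.get_obs(): the state, without advancing time (a new reading comes with each control period).
- vision.camera(name): name is "scene" or "top" or "wrist"; returns a dict with "color" (384x512x3 uint8, red, green, blue), "depth" (384x512 float32, m along the optical axis (not along the pixel's ray), 0 where there is no reading), "camera_matrix" (3x3 intrinsics, pixels), "extrinsics" (4x4, takes a point from camera to world coordinates); the wrist camera has in their place "hand_eye" (4x4, takes a point from camera to tool coordinates, whose origin is the TCP and whose axes are the flange's). Camera axes: x right, y down, z forward; pixel columns grow to the right and rows downward; lengths in m; the calibration is good to about 2 mm. The wrist camera is an equidistant fisheye: a pixel r from the principal point sees the ray r / f radians off the axis. A picture is of the moment at which its call begins: read the wrist's pose just before it.
- ctrl.hand_in(): hands the job in; it is judged then, once.
The state is a dict: "time_s": time; "q": joint angles; "dq": joint speeds; "joint_efforts": joint torques, N m; "eef_pos": TCP position; "eef_rot": TCP orientation; "wrist_force": force on the tool from outside, world axes, zero at the start; "torque": the same for the moment, N m; "opening": opening from 0.0 (shut) to 1.0 (fully open); "grasp_force": force on a finger pad.
Only numpy, scipy, OpenCV 4.12 (cv2) and the standard library are available. Lean on these libraries where they do the work, as an engineer would, in place of code of your own. Each camera call takes 0.05 s, during which the arm holds its last target. There are 200 camera calls.

## Working session

There is one attempt and no reset: what is moved stays moved. The work goes in short steps, Python scripts to look and compute and a tool call to move; the robot and the scene stay as the last step left them, time stands still between calls to the robot, and variables do not carry over. Pictures are saved under pics/ and viewed, at most 14 in all, crops included, and the job is handed in when it is done.

Besides the shell and the picture viewer there is one more tool, called as a command line: name --argument value ..., lists and objects as JSON in quotes. play_rows: Moves the arm, as the interface text tells. Its arguments: {"type":"object","properties":{"xyz":{"type":"array","items":{"type":"array","items":{"type":"number"}}},"rot":{"type":"array","items":{"type":"array","items":{"type":"number"}}},"grip":{"type":"array","items":{"type":"number"}}},"required":["xyz","rot","grip"]}

```bash
ls; mkdir -p pics; python3 - <<'E'
from bench import readout, vision, ctrl
import cv2,numpy as np
o=readout.get_obs(); print(o)
for n in("top","scene"):
    c=vision.camera(n); cv2.imwrite(f"pics/{n}0.png",cv2.cvtColor(c["color"],cv2.COLOR_RGB2BGR)); np.savez(f"{n}0.npz",**c); print(c["camera_matrix"],c["extrinsics"])
E
```

```text
pics
{'time_s': 0.0, 'q': array([ 9.35666778e-01,  1.81510242e-01,  1.60802583e+00,  2.04417306e-05,
        1.35382279e+00, -2.06309872e-01]), 'dq': array([ 0.00141227,  0.0001289 ,  0.00091027, -0.00096406,  0.00030951,
       -0.00056753]), 'joint_efforts': array([-8.45609338e-04, -4.44870543e+01, -3.51346815e+01, -2.66101715e-04,
        9.10409493e-03, -3.52883760e-06]), 'eef_pos': array([0.2387448 , 0.52250771, 0.24939284]), 'eef_rot': array([-3.69784590e-04,  2.12772893e-01,  9.77101282e-01, -8.02018355e-04]), 'wrist_force': array([-0.56175832,  1.09624007,  0.67956335]), 'torque': array([ 0.02451145,  0.01604846, -0.01877664]), 'grasp_force': 0.0, 'opening': 1.0050557049656315}
[[432.42332873   0.         255.20656166]
 [  0.         432.42332873 198.33385501]
 [  0.           0.           1.        ]] [[-0.0183063  -0.99644513  0.0822313   0.42612762]
 [-0.99980474  0.01763176 -0.00892167 -0.00810497]
 [ 0.00744007 -0.08237856 -0.99657334  1.4268832 ]
 [ 0.          0.          0.          1.        ]]
[[462.68575569   0.         249.88612765]
 [  0.         462.68575569 188.98588656]
 [  0.           0.           1.        ]] [[-0.24041487  0.77221294 -0.58812233  1.38448071]
 [ 0.97066204  0.18877163 -0.14893108  0.19917972]
 [-0.0039857  -0.60667327 -0.79494129  1.15549238]
 [ 0.          0.          0.          1.        ]]
```

View pics/top0.png

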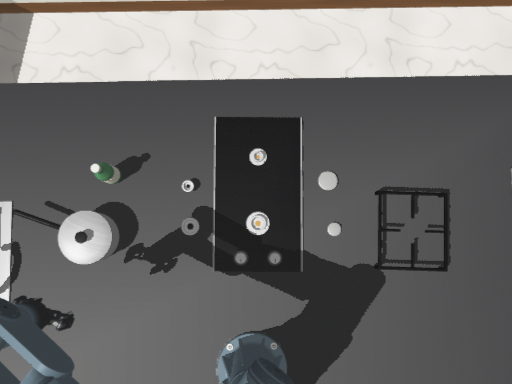

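View pics/scene0.png

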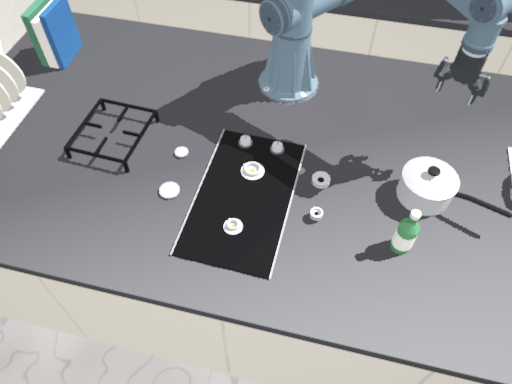

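The top view shows the small head at (188,186), large head (190,227), large cap (328,181), small cap (334,229), small cup (258,157) and large cup (258,223). The scene view agrees. I'll compute world positions next.

```bash
cat > h.py <<'E'
import numpy as np,cv2
from bench import readout,vision,ctrl
from scipy.spatial.transform import Rotation as R
def pose():
    o=readout.get_obs(); w,x,y,z=o["eef_rot"]
    T=np.eye(4);T[:3,:3]=R.from_quat([x,y,z,w]).as_matrix();T[:3,3]=o["eef_pos"];return T,o
def ray(c,uv,z):
    K,E=c["camera_matrix"],c["extrinsics"]
    d=E[:3,:3]@(np.linalg.inv(K)@[uv[0],uv[1],1]);p=E[:3,3]
    return p+d*(z-p[2])/d[2]
def to_tool(target,yaw_y=None):
    "shift in mm in tool axes to reach the target TCP"
    T,o=pose(); return (T[:3,:3].T@(np.array(target)-T[:3,3])*1000).round(1)
def ortho(c,T,cx,cy,z,half=0.06,s=0.0005):
    "wrist image rectified to plane z, x up, y left; s m/pixel"
    n=int(half/s); a=np.arange(-n,n+1)*s
    X=cx-a[:,None]+0*a[None];Y=cy-a[None]+0*a[:,None]
    P=np.stack([X,Y,np.full_like(X,z),np.ones_like(X)],-1)
    W=np.linalg.inv(T@c["hand_eye"]); p=P@W.T
    r=np.hypot(p[...,0],p[...,1]);k=np.arctan2(r,p[...,2])/np.maximum(r,1e-9);K=c["camera_matrix"]
    u=K[0,0]*p[...,0]*k+K[0,2];v=K[1,1]*p[...,1]*k+K[1,2]
    return cv2.remap(cv2.cvtColor(c["color"],cv2.COLOR_RGB2BGR),u.astype(np.float32),v.astype(np.float32),cv2.INTER_LINEAR)
E
python3 - <<'E'
from h import *
c=dict(np.load("top0.npz"))
for n,uv,z,r in [("headS",(188,186),.03,10),("headL",(190,227),.03,12),("capL",(328,181),.012,14),("capS",(334,229),.012,11),("cupS",(258,157),.024,12),("cupL",(258,223),.024,14)]:
    g=c["color"].mean(2); u,v=uv; w=g[v-r:v+r+1,u-r:u+r+1]; m=(w>np.median(g)+50)
    yy,xx=np.nonzero(m); q=(xx.min()+xx.max())/2+u-r,(yy.min()+yy.max())/2+v-r
    print(n,m.sum(),xx.min()+u-r,xx.max()+u-r,yy.min()+v-r,yy.max()+v-r,ray(c,uv,z).round(3),ray(c,q,z).round(3))
for uv in [(215,118),(302,118),(215,271),(302,271)]: print(uv,ray(c,uv,.008).round(3))
print(ctrl.tips_ahead, vision.camera("wrist")["hand_eye"].round(3),vision.camera("wrist")["camera_matrix"])
E
```

```text
headS 97 181 193 180 191 [0.585 0.197 0.03 ] [0.587 0.2   0.03 ]Traceback (most recent call last):
  File "<stdin>", line 5, in <module>
    return umr_minimum(a, axis, None, out, keepdims, initial, where)
ValueError: zero-size array to reduction operation minimum which has no identity
```

```bash
python3 - <<'E'
from h import *
c=dict(np.load("top0.npz"))
for n,uv,z,r in [("headS",(188,186),.03,10),("headL",(190,227),.03,12),("capL",(328,181),.012,14),("capS",(334,229),.012,11),("cupS",(258,157),.024,12),("cupL",(258,223),.024,14)]:
    print(n,ray(c,uv,z).round(3))
for uv in [(215,118),(302,118),(215,271),(302,271),(240,258),(274,258)]: print(uv,ray(c,uv,.008).round(3))
w=vision.camera("wrist");print(ctrl.tips_ahead, w["hand_eye"].round(3),w["camera_matrix"])
T,o=pose();print(to_tool([.55,.19,.25]))
# yaw to make tool x = world -x
print(R.from_matrix(T[:3,:3].T@np.diag([-1,1,-1.])).as_rotvec().round(3))
E
```

```text
headS [0.585 0.197 0.03 ]
headL [0.452 0.191 0.03 ]
capL [ 0.596 -0.262  0.012]
capS [ 0.438 -0.276  0.012]
cupS [ 0.678 -0.032  0.024]
cupL [ 0.462 -0.028  0.024]
(215, 118) [0.815 0.109 0.008]
(302, 118) [ 0.81  -0.182  0.008]
(215, 271) [0.309 0.114 0.008]
(302, 271) [ 0.304 -0.169  0.008]
(240, 258) [0.349 0.032 0.008]
(274, 258) [ 0.347 -0.078  0.008]
0.019 [[ 0.001 -0.946 -0.325  0.082]
 [ 1.     0.     0.001  0.   ]
 [-0.001 -0.325  0.946 -0.125]
 [ 0.     0.     0.     1.   ]] [[297.31863964   0.         253.71700759]
 [  0.         297.31863964 183.10465805]
 [  0.           0.           1.        ]]
[-4.213e+02 -1.731e+02 -3.000e-01]
[-0.001 -0.001 -0.429]
```

play_rows --xyz '[[-50, -20, 0], [-100, -40, 0], [-150, -61, 0], [-200, -82, 0], [-250, -104, 0], [-300, -125, 0], [-350, -146, 0], [-381, -158, 0], [-381, -158, 0], [-381, -158, 0]]' --rot '[[0, 0, -0.06], [0, 0, -0.12], [0, 0, -0.18], [0, 0, -0.24], [0, 0, -0.3], [0, 0, -0.36], [0, 0, -0.4], [0, 0, -0.429], [0, 0, -0.429], [0, 0, -0.429]]' --grip '[1, 1, 1, 1, 1, 1, 1, 1, 1, 1]'

```text
time_s: 1.4
eef_pos: [0.5193, 0.2211, 0.2499]
eef_rot: [-0.001, 0.0, 1.0, 0.0]
wrist_force: [-0.1, -0.5, 0.8]
opening: 1.0
grasp_force: 0.0
```

```bash
cat >> h.py <<'E'
def snap(fn,spots,half=0.05):
    T,o=pose(); print(o["time_s"],T[:3,3].round(4),R.from_matrix(np.diag([-1,1,-1.])@T[:3,:3]).as_rotvec().round(3))
    c=vision.camera("wrist"); np.savez(fn+".npz",T=T,**c)
    cv2.imwrite(f"pics/{fn}_raw.png",cv2.cvtColor(c["color"],cv2.COLOR_RGB2BGR))
    ims=[]
    for x,y,z in spots:
        im=ortho(c,T,x,y,z,half); n=im.shape[0]//2
        cv2.drawMarker(im,(n,n),(0,0,255),cv2.MARKER_CROSS,8,1); ims.append(im)
    cv2.imwrite(f"pics/{fn}.png",np.hstack(ims))
E
python3 - <<'E'
from h import *
snap("w1",[(.585,.197,.03),(.452,.191,.03),(.462,-.028,.024)])
E
```

```text
1.4 [0.5193 0.2211 0.2499] [-0.     0.001  0.   ]
```

View pics/w1.png

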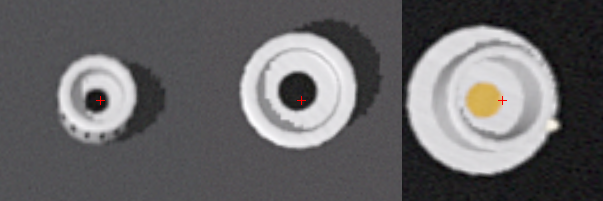

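The tiles show the small head's top centred at tile pixel (97,94) and the large head's at (98,90). Both measured diameters match (39 and 57 mm). The large cup's stub is on its right side. I'll tour all the targets from the same relative viewpoint, so that calibration bias cancels.

play_rows --xyz '[[40, -10, 7], [80, -20, 14], [109, -29, 20], [109, -29, 20], [109, -29, 20], [109, -29, 20], [109, -29, 20], [109, -29, 20], [109, -29, 20], [109, -29, 20]]' --rot '[[0, 0, 0], [0, 0, 0], [0, 0, 0], [0, 0, 0], [0, 0, 0], [0, 0, 0], [0, 0, 0], [0, 0, 0], [0, 0, 0], [0, 0, 0]]' --grip '[1, 1, 1, 1, 1, 1, 1, 1, 1, 1]'

```text
time_s: 2.7
eef_pos: [0.4109, 0.1918, 0.2302]
eef_rot: [-0.0, -0.0, 1.0, -0.0]
wrist_force: [0.2, -0.0, -0.0]
opening: 1.006
grasp_force: 0.0
```

```bash
cat >> h.py <<'E'
def find(fn,x,y,z,dia,half=0.05,s=0.00025):
    "centre of the circle of the given diameter nearest (x,y) in plane z"
    d=np.load(fn+".npz"); c={k:d[k] for k in d.files}; T=c["T"]
    im=ortho(c,T,x,y,z,half,s); g=cv2.GaussianBlur(cv2.cvtColor(im,cv2.COLOR_BGR2GRAY),(0,0),2).astype(np.float32)
    gx,gy=cv2.Sobel(g,5,1,0),cv2.Sobel(g,5,0,1)   # bright disc on dark: gradient points inward
    best=[]
    n=g.shape[0]//2; t=np.linspace(0,2*np.pi,180,endpoint=False)
    for r in np.arange(dia/2-.001,dia/2+.00101,.00025)/s:
        k=np.zeros((2*int(r+3)+1,)*2,np.float32); kx,ky=k.copy(),k.copy(); m=k.shape[0]//2
        for a in t:
            i,j=int(round(m+r*np.sin(a))),int(round(m+r*np.cos(a))); kx[i,j]-=np.cos(a);ky[i,j]-=np.sin(a)
        mag=np.hypot(gx,gy)+30
        sc=cv2.filter2D(gx/mag,-1,kx,borderType=0)+cv2.filter2D(gy/mag,-1,ky,borderType=0)
        _,v,_,(u,w)=cv2.minMaxLoc(sc); best.append((v/180,r*s*2000,u,w))
    v,D,u,w=max(best); p=x-(w-n)*s,y-(u-n)*s
    cv2.circle(im,(u,w),int(D/2000/s),(0,255,0),1); cv2.drawMarker(im,(u,w),(0,0,255),0,10)
    cv2.imwrite(f"pics/{fn}_f.png",cv2.resize(im,(260,260),interpolation=cv2.INTER_AREA))
    print(fn,"score %.2f dia %.1f"%(v,D),np.round(p,4)); return p
E
python3 - <<'E'
from h import *
find("w1",.588,.1985,.03,.039)
snap("hl",[(.457,.192,.03)]); find("hl",.457,.192,.03,.058)
print(to_tool([.541,.1985,.23]))
E
```

```text
w1 score 0.75 dia 39.0 [0.5882 0.1985]
2.7 [0.4109 0.1918 0.2302] [ 0.  0. -0.]
hl score 0.77 dia 58.0 [0.4572 0.1925]
[-130.1    6.7    0.3]
```

play_rows --xyz '[[-45, 3, 0], [-90, 6, 0], [-130, 7, 0], [-130, 7, 0], [-130, 7, 0], [-130, 7, 0], [-130, 7, 0], [-130, 7, 0], [-130, 7, 0], [-130, 7, 0]]' --rot '[[0, 0, 0], [0, 0, 0], [0, 0, 0], [0, 0, 0], [0, 0, 0], [0, 0, 0], [0, 0, 0], [0, 0, 0], [0, 0, 0], [0, 0, 0]]' --grip '[1, 1, 1, 1, 1, 1, 1, 1, 1, 1]'

```text
time_s: 4.0
eef_pos: [0.5409, 0.1989, 0.2304]
eef_rot: [0.0, -0.0, 1.0, 0.0]
wrist_force: [-0.4, -0.9, 0.7]
opening: 0.999
grasp_force: 0.0
```

```bash
python3 - <<'E'
from h import *
snap("hs",[(.588,.1985,.03)]); find("hs",.588,.1985,.03,.039)
print(to_tool([.632,-.03,.225]))
E
```

```text
4.0 [0.5409 0.1989 0.2304] [-0. -0. -0.]
hs score 0.77 dia 38.5 [0.5882 0.1985]
[ -91.1 -228.9    5.3]
```

play_rows --xyz '[[-20, -55, 0], [-50, -110, 0], [-80, -165, 4], [-91, -225, 5], [-91, -229, 5], [-91, -229, 5], [-91, -229, 5], [-91, -229, 5], [-91, -229, 5], [-91, -229, 5]]' --rot '[[0, 0, 0], [0, 0, 0], [0, 0, 0], [0, 0, 0], [0, 0, 0], [0, 0, 0], [0, 0, 0], [0, 0, 0], [0, 0, 0], [0, 0, 0]]' --grip '[1, 1, 1, 1, 1, 1, 1, 1, 1, 1]'

```text
time_s: 5.3
eef_pos: [0.6319, -0.0296, 0.2254]
eef_rot: [0.0, -0.0, 1.0, -0.0]
wrist_force: [0.4, -0.3, 0.8]
opening: 1.003
grasp_force: 0.0
```

```bash
python3 - <<'E'
from h import *
snap("cs",[(.679,-.031,.024)]); p=find("cs",.679,-.031,.024,.035)
find("cs",.679,-.031,.008,.057)
print(to_tool([.466-.047,-.027,.225]))
E
```

```text
5.3 [ 0.6319 -0.0296  0.2254] [ 0.    -0.    -0.001]
cs score 0.46 dia 34.0 [ 0.6825 -0.0315]
cs score 0.82 dia 58.5 [ 0.6842 -0.0315]
[212.9   2.9   0.4]
```

play_rows --xyz '[[55, 0, 0], [110, 2, 0], [165, 3, 0], [213, 3, 0], [213, 3, 0], [213, 3, 0], [213, 3, 0], [213, 3, 0], [213, 3, 0], [213, 3, 0]]' --rot '[[0, 0, 0], [0, 0, 0], [0, 0, 0], [0, 0, 0], [0, 0, 0], [0, 0, 0], [0, 0, 0], [0, 0, 0], [0, 0, 0], [0, 0, 0]]' --grip '[1, 1, 1, 1, 1, 1, 1, 1, 1, 1]'

```text
time_s: 6.6
eef_pos: [0.4191, -0.0271, 0.2251]
eef_rot: [-0.0, -0.0, 1.0, 0.0]
wrist_force: [-0.6, -0.7, 0.3]
opening: 0.999
grasp_force: 0.0
```

```bash
python3 - <<'E'
from h import *
snap("cl",[(.466,-.027,.024)])
for fn,x,y,ro,rb,rf in(("cl",.466,-.027,.054,.042,.076),("cs",.681,-.031,.035,.027,.057)):
    for z,d in((.024,ro),(.008,rf),(.010,rf),(.012,rf)): find(fn,x,y,z,d)
    d=np.load(fn+".npz");c={k:d[k] for k in d.files}
    im=ortho(c,c["T"],x,y,.024,.045,.00025); cv2.circle(im,(180,180),int(ro*2000),(0,0,255),1);cv2.circle(im,(180,180),int(rb*2000),(0,255,0),1); cv2.imwrite(fn+".png",im)
cv2.imwrite("pics/cups.png",np.hstack([cv2.imread("cl.png"),cv2.imread("cs.png")]))
E
```

```text
6.6 [ 0.4191 -0.0271  0.2251] [-0.  0. -0.]
cl score 0.42 dia 52.0 [ 0.462 -0.027]
cl score 0.83 dia 77.5 [ 0.4643 -0.0265]
cl score 0.83 dia 77.0 [ 0.4635 -0.0265]
cl score 0.83 dia 76.5 [ 0.4628 -0.0265]
cs score 0.46 dia 34.0 [ 0.6825 -0.0315]
cs score 0.82 dia 58.5 [ 0.6842 -0.0315]
cs score 0.82 dia 58.0 [ 0.6832 -0.0315]
cs score 0.82 dia 57.5 [ 0.6825 -0.0315]
```

View pics/cups.png

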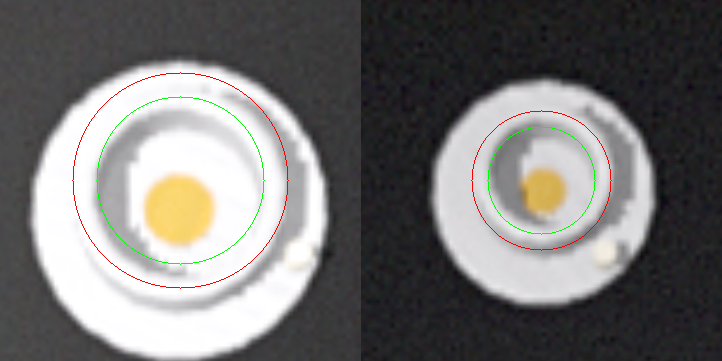

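The cups picture shows both cups with their stubs at lower right, (298,254) and (605,253). Rim and flange fits agree: large cup (0.4624,-0.0267), small cup (0.6823,-0.0315), 220 mm apart as specified. Next is grasping the large head.

play_rows --xyz '[[-10, 55, 0], [-20, 110, 0], [-30, 165, 0], [-38, 219.6, 0], [-38, 219.6, 50], [-38, 219.6, 100], [-38, 219.6, 150], [-38, 219.6, 165], [-38, 219.6, 165], [-38, 219.6, 165]]' --rot '[[0, 0, 0], [0, 0, 0], [0, 0, 0], [0, 0, 0], [0, 0, 0], [0, 0, 0], [0, 0, 0], [0, 0, 0], [0, 0, 0], [0, 0, 0]]' --grip '[1, 1, 1, 1, 1, 1, 1, 1, 1, 1]'

```text
time_s: 7.9
eef_pos: [0.4586, 0.1927, 0.0623]
eef_rot: [0.002, -0.0, 1.0, 0.0]
wrist_force: [-0.3, 0.6, -0.6]
opening: 0.999
grasp_force: 0.0
```

play_rows --xyz '[[0, 0, 15], [0, 0, 30], [0, 0, 34], [0, 0, 34], [0, 0, 34], [0, 0, 34], [0, 0, 34], [0, 0, 34], [0, 0, 34], [0, 0, 34]]' --rot '[[0, 0, 0], [0, 0, 0], [0, 0, 0], [0, 0, 0], [0, 0, 0], [0, 0, 0], [0, 0, 0], [0, 0, 0], [0, 0, 0], [0, 0, 0]]' --grip '[1, 1, 1, 1, 0.5, 0.5, 0.5, 0.5, 0.5, 0.5]'

```text
time_s: 9.15
eef_pos: [0.4574, 0.1925, 0.0273]
eef_rot: [0.001, -0.0, 1.0, 0.0]
wrist_force: [-2.1, -0.2, 6.0]
opening: 0.645
grasp_force: 62.5
```

play_rows --xyz '[[0, 0, -40], [0, 0, -80], [-1, -40, -80], [-2, -90, -80], [-3, -140, -80], [-5, -190, -80], [-5.2, -219.2, -80], [-5.2, -219.2, -60], [-5.2, -219.2, -32], [-5.2, -219.2, -32]]' --rot '[[0, 0, 0], [0, 0, 0], [0, 0, 0], [0, 0, 0], [0, 0, 0], [0, 0, 0], [0, 0, 0], [0, 0, 0], [0, 0, 0], [0, 0, 0]]' --grip '[0.5, 0.5, 0.5, 0.5, 0.5, 0.5, 0.5, 0.5, 0.5, 0.5]'

```text
time_s: 10.4
eef_pos: [0.4603, -0.0263, 0.0568]
eef_rot: [-0.002, 0.0, 1.0, 0.001]
wrist_force: [0.1, 0.6, -1.3]
opening: 0.647
grasp_force: 64.2
```

play_rows --xyz '[[0, 0, 0], [0, 0, 2], [0, 0, 4], [0, 0, 6], [0, 0, 8], [0, 0, 10], [0, 0, 12], [0, 0, 12], [0, 0, 12], [0, 0, 12]]' --rot '[[0, 0, 0], [0, 0, 0], [0, 0, 0], [0, 0, 0], [0, 0, 0], [0, 0, 0], [0, 0, 0], [0, 0, 0], [0, 0, 0], [0, 0, 0]]' --grip '[0.5, 0.5, 0.5, 0.5, 0.5, 0.5, 0.5, 0.5, 0.5, 0.5]'

```text
time_s: 11.65
eef_pos: [0.4622, -0.0268, 0.0464]
eef_rot: [0.0, -0.0, 1.0, -0.0]
wrist_force: [-0.9, -0.2, -1.6]
opening: 0.647
grasp_force: 64.3
```

```bash
python3 - <<'E'
from h import *
snap("pl",[(.4624,-.0267,.05)])
E
```

```text
11.65 [ 0.4622 -0.0268  0.0464] [ 0. -0. -0.]
```

View pics/pl_raw.png

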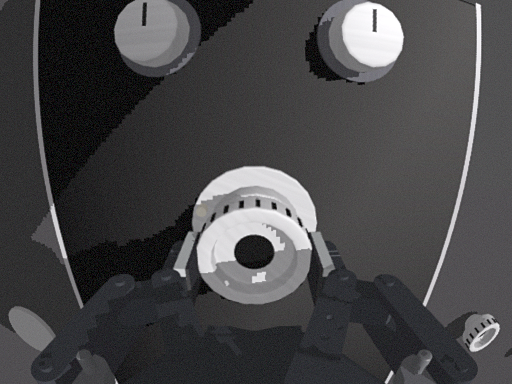

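The picture shows the large head at (254,250) already entering the cup, with no contact force. I'll lower it home and release.

play_rows --xyz '[[0, 0, 2], [0, 0, 4], [0, 0, 6], [0, 0, 7.2], [0, 0, 7.2], [0, 0, 7.2], [0, 0, 7.2], [0, 0, 7.2], [0, 0, 7.2], [0, 0, 7.2]]' --rot '[[0, 0, 0], [0, 0, 0], [0, 0, 0], [0, 0, 0], [0, 0, 0], [0, 0, 0], [0, 0, 0], [0, 0, 0], [0, 0, 0], [0, 0, 0]]' --grip '[0.5, 0.5, 0.5, 0.5, 0.5, 0.5, 0.5, 0.5, 0.5, 0.5]'

```text
time_s: 12.95
eef_pos: [0.462, -0.0267, 0.0394]
eef_rot: [-0.0, -0.0, 1.0, 0.0]
wrist_force: [-2.5, 1.3, 5.1]
opening: 0.647
grasp_force: 64.8
```

play_rows --xyz '[[0, 0, 0], [0, 0, 0], [0, 0, 0], [0, 0, -10], [0, 0, -40], [15, 0, -90], [30, 0, -140], [47, 0, -190], [47, 0, -203], [47, 0, -203]]' --rot '[[0, 0, 0], [0, 0, 0], [0, 0, 0], [0, 0, 0], [0, 0, 0], [0, 0, 0], [0, 0, 0], [0, 0, 0], [0, 0, 0], [0, 0, 0]]' --grip '[1, 1, 1, 1, 1, 1, 1, 1, 1, 1]'

```text
time_s: 14.2
eef_pos: [0.4157, -0.027, 0.2431]
eef_rot: [0.001, -0.0, 1.0, -0.0]
wrist_force: [0.7, 0.7, -0.9]
opening: 1.002
grasp_force: 0.0
```

```bash
python3 - <<'E'
from h import *
snap("vl",[(.4624,-.0267,.042)]);find("vl",.4624,-.0267,.042,.058)
d=vision.camera("wrist")["depth"]; print(d[d>0].min() if (d>0).any() else 0)
print(to_tool([.5882,.1985,.0263]))
E
```

```text
14.2 [ 0.4157 -0.027   0.2431] [ 0.001 -0.003 -0.   ]
vl score 0.67 dia 57.5 [ 0.4619 -0.027 ]
0.051296886
[-174.   224.9  214.3]
```

play_rows --xyz '[[-40, 50, 0], [-80, 100, 0], [-120, 150, 0], [-160, 200, 0], [-174, 224.9, 30], [-174, 224.9, 80], [-174, 224.9, 130], [-174, 224.9, 170], [-174, 224.9, 178], [-174, 224.9, 178]]' --rot '[[0, 0, 0], [0, 0, 0], [0, 0, 0], [0, 0, 0], [0, 0, 0], [0, 0, 0], [0, 0, 0], [0, 0, 0], [0, 0, 0], [0, 0, 0]]' --grip '[1, 1, 1, 1, 1, 1, 1, 1, 1, 1]'

```text
time_s: 15.55
eef_pos: [0.5886, 0.1981, 0.0632]
eef_rot: [-0.001, -0.0, 1.0, -0.0]
wrist_force: [0.9, 0.2, 0.4]
opening: 1.003
grasp_force: 0.0
```

play_rows --xyz '[[0, 0, 15], [0, 0, 30], [0, 0, 36], [0, 0, 36], [0, 0, 36], [0, 0, 36], [0, 0, 36], [0, 0, 36], [0, 0, 36], [0, 0, 36]]' --rot '[[0, 0, 0], [0, 0, 0], [0, 0, 0], [0, 0, 0], [0, 0, 0], [0, 0, 0], [0, 0, 0], [0, 0, 0], [0, 0, 0], [0, 0, 0]]' --grip '[1, 1, 1, 0.6, 0.25, 0.25, 0.25, 0.25, 0.25, 0.25]'

```text
time_s: 16.8
eef_pos: [0.5899, 0.1983, 0.0291]
eef_rot: [0.001, -0.0, 1.0, 0.0]
wrist_force: [-0.3, -0.5, 5.4]
opening: 0.43
grasp_force: 59.8
```

play_rows --xyz '[[0, 0, 0], [0, 0, 0], [0, 0, 0], [0, 0, 0], [0, 0, 0], [0, 0, 0], [0, 0, 0], [0, 0, 0], [0, 0, 0], [0, 0, 0]]' --rot '[[0, 0, 0], [0, 0, 0], [0, 0, 0], [0, 0, 0], [0, 0, 0], [0, 0, 0], [0, 0, 0], [0, 0, 0], [0, 0, 0], [0, 0, 0]]' --grip '[0.25, 0.25, 0.25, 0.25, 0.25, 0.25, 0.25, 0.25, 0.25, 0.25]'

```text
time_s: 18.05
eef_pos: [0.5899, 0.1983, 0.0291]
eef_rot: [0.001, -0.0, 1.0, 0.0]
wrist_force: [-0.3, -0.1, 5.8]
opening: 0.433
grasp_force: 59.8
```

play_rows --xyz '[[0, 0, -40], [0, 0, -80], [-20, -50, -80], [-40, -100, -80], [-60, -150, -80], [-80, -200, -80], [-94, -229.8, -80], [-94, -229.8, -60], [-94, -229.8, -32], [-94, -229.8, -32]]' --rot '[[0, 0, 0], [0, 0, 0], [0, 0, 0], [0, 0, 0], [0, 0, 0], [0, 0, 0], [0, 0, 0], [0, 0, 0], [0, 0, 0], [0, 0, 0]]' --grip '[0.25, 0.25, 0.25, 0.25, 0.25, 0.25, 0.25, 0.25, 0.25, 0.25]'

```text
time_s: 19.3
eef_pos: [0.6797, -0.0299, 0.0559]
eef_rot: [-0.004, -0.0, 1.0, 0.001]
wrist_force: [-1.0, 1.1, -2.3]
opening: 0.428
grasp_force: 60.3
```

play_rows --xyz '[[0, 0, 0], [0, 0, 0], [0, 0, 0], [0, 0, 0], [0, 0, 0], [0, 0, 0], [0, 0, 0], [0, 0, 0], [0, 0, 0], [0, 0, 0]]' --rot '[[0, 0, 0], [0, 0, 0], [0, 0, 0], [0, 0, 0], [0, 0, 0], [0, 0, 0], [0, 0, 0], [0, 0, 0], [0, 0, 0], [0, 0, 0]]' --grip '[0.25, 0.25, 0.25, 0.25, 0.25, 0.25, 0.25, 0.25, 0.25, 0.25]'

```text
time_s: 20.55
eef_pos: [0.6831, -0.0316, 0.0601]
eef_rot: [-0.0, -0.0, 1.0, -0.0]
wrist_force: [-0.1, 0.9, -0.1]
opening: 0.435
grasp_force: 60.3
```

```bash
python3 - <<'E'
from h import *
snap("ps",[(.6823,-.0315,.058)]); print(to_tool([.684,-.0315,.0411]))
find("ps",.6823,-.0315,.0595,.039)
E
```

```text
20.55 [ 0.6831 -0.0316  0.0601] [ 0.  0. -0.]
[-0.9  0.1 19. ]
ps score 0.81 dia 38.5 [ 0.6826 -0.0318]
```

View pics/ps_raw.png

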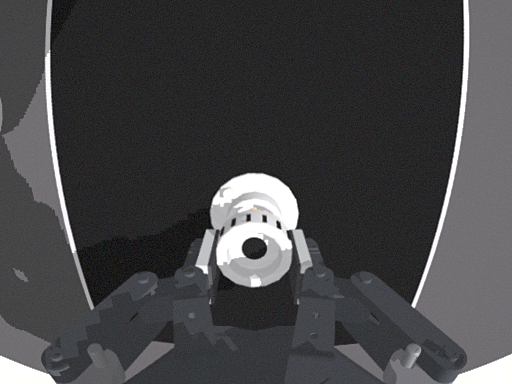

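The picture shows the held small head at (254,248), level above its cup. The measured centre (0.6826,-0.0318) matches the cup, so I'll lower it.

play_rows --xyz '[[0, 0, 2], [0, 0, 4], [0, 0, 6], [0, 0, 8], [0, 0, 10], [0, 0, 12], [0, 0, 14], [0, 0, 16], [0, 0, 16], [0, 0, 16]]' --rot '[[0, 0, 0], [0, 0, 0], [0, 0, 0], [0, 0, 0], [0, 0, 0], [0, 0, 0], [0, 0, 0], [0, 0, 0], [0, 0, 0], [0, 0, 0]]' --grip '[0.25, 0.25, 0.25, 0.25, 0.25, 0.25, 0.25, 0.25, 0.25, 0.25]'

```text
time_s: 21.85
eef_pos: [0.6832, -0.0316, 0.0441]
eef_rot: [0.0, -0.0, 1.0, -0.0]
wrist_force: [-0.1, 0.4, 0.2]
opening: 0.431
grasp_force: 60.3
```

play_rows --xyz '[[0, 0, 1], [0, 0, 2], [0, 0, 3], [0, 0, 3], [0, 0, 3], [0, 0, 3], [0, 0, 3], [0, 0, 3], [0, 0, 3], [0, 0, 3]]' --rot '[[0, 0, 0], [0, 0, 0], [0, 0, 0], [0, 0, 0], [0, 0, 0], [0, 0, 0], [0, 0, 0], [0, 0, 0], [0, 0, 0], [0, 0, 0]]' --grip '[0.25, 0.25, 0.25, 0.25, 0.25, 0.25, 0.25, 0.25, 0.25, 0.25]'

```text
time_s: 23.1
eef_pos: [0.6832, -0.0316, 0.0412]
eef_rot: [0.0, -0.0, 1.0, -0.0]
wrist_force: [-1.4, -0.0, 2.1]
opening: 0.434
grasp_force: 60.5
```

play_rows --xyz '[[0, 0, 0], [0, 0, 0], [0, 0, 0], [0, 0, -10], [0, 0, -40], [15, 0, -90], [30, 0, -140], [48, 0, -190], [48, 0, -202], [48, 0, -202]]' --rot '[[0, 0, 0], [0, 0, 0], [0, 0, 0], [0, 0, 0], [0, 0, 0], [0, 0, 0], [0, 0, 0], [0, 0, 0], [0, 0, 0], [0, 0, 0]]' --grip '[1, 1, 1, 1, 1, 1, 1, 1, 1, 1]'

```text
time_s: 24.35
eef_pos: [0.6358, -0.0317, 0.2445]
eef_rot: [0.001, -0.0, 1.0, -0.0]
wrist_force: [0.1, -0.3, -0.3]
opening: 1.001
grasp_force: 0.0
```

```bash
python3 - <<'E'
from h import *
snap("vs",[(.6823,-.0315,.042)]);find("vs",.6823,-.0315,.042,.039)
print(to_tool([.599-.047,-.262,.212]))
E
```

```text
24.35 [ 0.6358 -0.0317  0.2445] [ 0.001 -0.003 -0.   ]
vs score 0.71 dia 38.0 [ 0.682  -0.0318]
[  83.  -230.4   30.6]
```

play_rows --xyz '[[20, -55, 6], [40, -110, 12], [60, -165, 20], [80, -220, 28], [83, -230, 31], [83, -230, 31], [83, -230, 31], [83, -230, 31], [83, -230, 31], [83, -230, 31]]' --rot '[[0, 0, 0], [0, 0, 0], [0, 0, 0], [0, 0, 0], [0, 0, 0], [0, 0, 0], [0, 0, 0], [0, 0, 0], [0, 0, 0], [0, 0, 0]]' --grip '[1, 1, 1, 1, 1, 1, 1, 1, 1, 1]'

```text
time_s: 25.65
eef_pos: [0.5525, -0.2611, 0.2123]
eef_rot: [0.0, -0.001, 1.0, -0.0]
wrist_force: [0.2, -0.4, 0.2]
opening: 1.001
grasp_force: 0.0
```

```bash
python3 - <<'E'
from h import *
snap("kl",[(.599,-.262,.012)]);p=find("kl",.599,-.262,.012,.064)
find("kl",.44,-.276,.012,.045)
print(to_tool([p[0],p[1],.06]))
E
```

```text
25.65 [ 0.5525 -0.2611  0.2123] [ 0.    -0.    -0.001]
kl score 0.78 dia 64.0 [ 0.5992 -0.2603]
kl score 0.72 dia 44.5 [ 0.4392 -0.2762]
[-46.8   1.  152.3]
```

play_rows --xyz '[[-25, 1, 0], [-46.8, 1, 30], [-46.8, 1, 80], [-46.8, 1, 120], [-46.8, 1, 160], [-46.8, 1, 180], [-46.8, 1, 190], [-46.8, 1, 196], [-46.8, 1, 196], [-46.8, 1, 196]]' --rot '[[0, 0, 0], [0, 0, 0], [0, 0, 0], [0, 0, 0], [0, 0, 0], [0, 0, 0], [0, 0, 0], [0, 0, 0], [0, 0, 0], [0, 0, 0]]' --grip '[1, 1, 1, 1, 1, 1, 1, 1, 1, 1]'

```text
time_s: 26.95
eef_pos: [0.5997, -0.2611, 0.0174]
eef_rot: [0.001, -0.0, 1.0, -0.001]
wrist_force: [-0.5, 0.0, 0.3]
opening: 1.002
grasp_force: 0.0
```

play_rows --xyz '[[0, 0, 0], [0, 0, 0], [0, 0, 0], [0, 0, 0], [0, 0, 0], [0, 0, 0], [0, 0, 0], [0, 0, 0], [0, 0, 0], [0, 0, 0]]' --rot '[[0, 0, 0], [0, 0, 0], [0, 0, 0], [0, 0, 0], [0, 0, 0], [0, 0, 0], [0, 0, 0], [0, 0, 0], [0, 0, 0], [0, 0, 0]]' --grip '[0.85, 0.55, 0.55, 0.55, 0.55, 0.55, 0.55, 0.55, 0.55, 0.55]'

```text
time_s: 28.2
eef_pos: [0.5996, -0.2611, 0.0177]
eef_rot: [0.001, -0.0, 1.0, -0.0]
wrist_force: [-2.6, 1.0, 6.9]
opening: 0.704
grasp_force: 63.1
```

```bash
python3 - <<'E'
from h import *
snap("gl",[(.599,-.2603,.012)]);p=find("gl",.5992,-.2603,.012,.064)
E
```

```text
28.2 [ 0.5996 -0.2611  0.0177] [ 0.001 -0.001 -0.   ]
gl score 0.70 dia 63.5 [ 0.5987 -0.2613]
```

View pics/gl_raw.png

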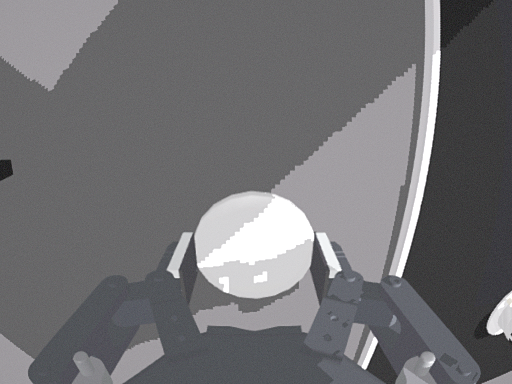

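The picture shows the cap gripped centrally between the pads at (254,243). I'll carry it to the large head.

play_rows --xyz '[[0, 0, -40], [0, 0, -85], [25, 45, -90], [55, 95, -90], [85, 145, -90], [115, 195, -90], [137, 234.3, -90], [137, 234.3, -75], [137, 234.3, -55], [137, 234.3, -55]]' --rot '[[0, 0, 0], [0, 0, 0], [0, 0, 0], [0, 0, 0], [0, 0, 0], [0, 0, 0], [0, 0, 0], [0, 0, 0], [0, 0, 0], [0, 0, 0]]' --grip '[0.55, 0.55, 0.55, 0.55, 0.55, 0.55, 0.55, 0.55, 0.55, 0.55]'

```text
time_s: 29.5
eef_pos: [0.4611, -0.0266, 0.0697]
eef_rot: [-0.001, 0.0, 1.0, 0.0]
wrist_force: [-0.6, 1.1, -1.2]
opening: 0.707
grasp_force: 65.8
```

play_rows --xyz '[[0, 0, 0], [0, 0, 0], [0, 0, 0], [0, 0, 0], [0, 0, 0], [0, 0, 0], [0, 0, 0], [0, 0, 0], [0, 0, 0], [0, 0, 0]]' --rot '[[0, 0, 0], [0, 0, 0], [0, 0, 0], [0, 0, 0], [0, 0, 0], [0, 0, 0], [0, 0, 0], [0, 0, 0], [0, 0, 0], [0, 0, 0]]' --grip '[0.55, 0.55, 0.55, 0.55, 0.55, 0.55, 0.55, 0.55, 0.55, 0.55]'

```text
time_s: 30.75
eef_pos: [0.4619, -0.0264, 0.0711]
eef_rot: [-0.0, -0.0, 1.0, 0.0]
wrist_force: [0.3, 0.7, -0.3]
opening: 0.705
grasp_force: 65.8
```

```bash
python3 - <<'E'
from h import *
T,_=pose(); zt=T[2,3]-.0092+.0035
snap("ql",[(.462,-.0268,zt)]);find("ql",.462,-.0268,zt,.064)
print(to_tool([.4626,-.0268,.0547]))
E
```

```text
30.75 [ 0.4619 -0.0264  0.0711] [-0.  0. -0.]
ql score 0.72 dia 62.5 [ 0.4618 -0.0266]
[-0.7 -0.4 16.4]
```

play_rows --xyz '[[-0.3, -0.3, 2], [-0.3, -0.3, 5], [-0.3, -0.3, 8], [-0.3, -0.3, 10], [-0.3, -0.3, 12], [-0.3, -0.3, 13], [-0.3, -0.3, 14], [-0.3, -0.3, 15], [-0.3, -0.3, 15], [-0.3, -0.3, 15]]' --rot '[[0, 0, 0], [0, 0, 0], [0, 0, 0], [0, 0, 0], [0, 0, 0], [0, 0, 0], [0, 0, 0], [0, 0, 0], [0, 0, 0], [0, 0, 0]]' --grip '[0.55, 0.55, 0.55, 0.55, 0.55, 0.55, 0.55, 0.55, 0.55, 0.55]'

```text
time_s: 32.05
eef_pos: [0.4623, -0.0267, 0.0561]
eef_rot: [0.0, -0.0, 1.0, -0.0]
wrist_force: [0.1, -0.3, -0.9]
opening: 0.706
grasp_force: 65.8
```

play_rows --xyz '[[0, 0, 0.7], [0, 0, 1.4], [0, 0, 1.6], [0, 0, 1.6], [0, 0, 1.6], [0, 0, 1.6], [0, 0, 1.6], [0, 0, 1.6], [0, 0, 1.6], [0, 0, 1.6]]' --rot '[[0, 0, 0], [0, 0, 0], [0, 0, 0], [0, 0, 0], [0, 0, 0], [0, 0, 0], [0, 0, 0], [0, 0, 0], [0, 0, 0], [0, 0, 0]]' --grip '[0.55, 0.55, 0.55, 0.55, 0.55, 0.55, 0.55, 0.55, 0.55, 0.55]'

```text
time_s: 33.3
eef_pos: [0.4623, -0.0267, 0.0548]
eef_rot: [0.0, -0.0, 1.0, -0.0]
wrist_force: [-2.5, 0.3, 4.5]
opening: 0.712
grasp_force: 66.4
```

Contact came at the expected height. I'll release, rise, check, then go on to the small cap.

play_rows --xyz '[[0, 0, 0], [0, 0, 0], [0, 0, 0], [0, 0, -10], [0, 0, -40], [15, 0, -90], [30, 0, -140], [47, 0, -190], [47, 0, -195], [47, 0, -195]]' --rot '[[0, 0, 0], [0, 0, 0], [0, 0, 0], [0, 0, 0], [0, 0, 0], [0, 0, 0], [0, 0, 0], [0, 0, 0], [0, 0, 0], [0, 0, 0]]' --grip '[1, 1, 1, 1, 1, 1, 1, 1, 1, 1]'

```text
time_s: 34.55
eef_pos: [0.4154, -0.0267, 0.2501]
eef_rot: [0.001, -0.0, 1.0, -0.0]
wrist_force: [-0.2, 0.2, 0.1]
opening: 1.001
grasp_force: 0.0
```

```bash
python3 - <<'E'
from h import *
snap("zl",[(.462,-.0268,.049)]);find("zl",.462,-.0268,.049,.064)
print(to_tool([.4392-.047,-.2762,.212]))
E
```

```text
34.55 [ 0.4154 -0.0267  0.2501] [ 0.001 -0.002 -0.   ]
zl score 0.66 dia 63.5 [ 0.463 -0.027]
[  22.7 -249.7   36.9]
```

play_rows --xyz '[[5, -55, 7], [10, -110, 14], [15, -165, 21], [20, -220, 30], [22.7, -249.7, 37], [22.7, -249.7, 37], [22.7, -249.7, 37], [22.7, -249.7, 37], [22.7, -249.7, 37], [22.7, -249.7, 37]]' --rot '[[0, 0, 0], [0, 0, 0], [0, 0, 0], [0, 0, 0], [0, 0, 0], [0, 0, 0], [0, 0, 0], [0, 0, 0], [0, 0, 0], [0, 0, 0]]' --grip '[1, 1, 1, 1, 1, 1, 1, 1, 1, 1]'

```text
time_s: 35.85
eef_pos: [0.3928, -0.2759, 0.2128]
eef_rot: [0.0, -0.001, 1.0, -0.0]
wrist_force: [0.1, -0.2, 0.2]
opening: 1.003
grasp_force: 0.0
```

```bash
python3 - <<'E'
from h import *
snap("ks",[(.4392,-.2762,.012)]);p=find("ks",.4392,-.2762,.012,.045)
print(to_tool([p[0],p[1],.0195]))
E
```

```text
35.85 [ 0.3928 -0.2759  0.2128] [ 0.    -0.    -0.001]
ks score 0.73 dia 45.5 [ 0.4384 -0.2762]
[-4.560e+01 -1.000e-01  1.933e+02]
```

play_rows --xyz '[[-25, 0, 0], [-45.6, 0, 30], [-45.6, 0, 80], [-45.6, 0, 120], [-45.6, 0, 160], [-45.6, 0, 180], [-45.6, 0, 188], [-45.6, 0, 193], [-45.6, 0, 193], [-45.6, 0, 193]]' --rot '[[0, 0, 0], [0, 0, 0], [0, 0, 0], [0, 0, 0], [0, 0, 0], [0, 0, 0], [0, 0, 0], [0, 0, 0], [0, 0, 0], [0, 0, 0]]' --grip '[1, 1, 1, 1, 1, 1, 1, 1, 1, 1]'

```text
time_s: 37.15
eef_pos: [0.4387, -0.2769, 0.0204]
eef_rot: [0.001, -0.0, 1.0, -0.001]
wrist_force: [-0.5, 0.9, -0.2]
opening: 0.999
grasp_force: 0.0
```

play_rows --xyz '[[0, 0, 0], [0, 0, 0], [0, 0, 0], [0, 0, 0], [0, 0, 0], [0, 0, 0], [0, 0, 0], [0, 0, 0], [0, 0, 0], [0, 0, 0]]' --rot '[[0, 0, 0], [0, 0, 0], [0, 0, 0], [0, 0, 0], [0, 0, 0], [0, 0, 0], [0, 0, 0], [0, 0, 0], [0, 0, 0], [0, 0, 0]]' --grip '[0.8, 0.6, 0.35, 0.35, 0.35, 0.35, 0.35, 0.35, 0.35, 0.35]'

```text
time_s: 38.4
eef_pos: [0.4384, -0.2766, 0.0203]
eef_rot: [0.0, -0.0, 1.0, -0.0]
wrist_force: [-3.2, 2.7, 7.4]
opening: 0.489
grasp_force: 59.6
```

```bash
python3 - <<'E'
from h import *
snap("gs",[(.438,-.2762,.012)]);p=find("gs",.438,-.2762,.012,.045)
E
```

```text
38.4 [ 0.4384 -0.2766  0.0203] [ 0. -0. -0.]
gs score 0.69 dia 44.0 [ 0.4388 -0.2767]
```

View pics/gs_raw.png

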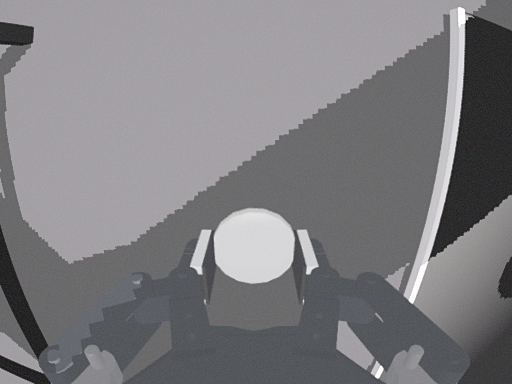

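The picture shows the small cap gripped centrally at (254,245). I'll carry it to the small burner.

play_rows --xyz '[[0, 0, -40], [0, 0, -85], [-35, 35, -90], [-70, 70, -90], [-105, 105, -90], [-140, 140, -90], [-175, 175, -90], [-210, 210, -90], [-243.5, 245, -90], [-243.5, 245, -90]]' --rot '[[0, 0, 0], [0, 0, 0], [0, 0, 0], [0, 0, 0], [0, 0, 0], [0, 0, 0], [0, 0, 0], [0, 0, 0], [0, 0, 0], [0, 0, 0]]' --grip '[0.35, 0.35, 0.35, 0.35, 0.35, 0.35, 0.35, 0.35, 0.35, 0.35]'

```text
time_s: 39.7
eef_pos: [0.6831, -0.0282, 0.1091]
eef_rot: [0.0, -0.002, 1.0, 0.0]
wrist_force: [-0.5, 0.1, -0.9]
opening: 0.481
grasp_force: 61.5
```

play_rows --xyz '[[0, 0, 5], [0, 0, 15], [0, 0, 25], [0, 0, 35], [0, 0, 36], [0, 0, 36], [0, 0, 36], [0, 0, 36], [0, 0, 36], [0, 0, 36]]' --rot '[[0, 0, 0], [0, 0, 0], [0, 0, 0], [0, 0, 0], [0, 0, 0], [0, 0, 0], [0, 0, 0], [0, 0, 0], [0, 0, 0], [0, 0, 0]]' --grip '[0.35, 0.35, 0.35, 0.35, 0.35, 0.35, 0.35, 0.35, 0.35, 0.35]'

```text
time_s: 40.95
eef_pos: [0.6817, -0.0313, 0.0736]
eef_rot: [0.0, -0.0, 1.0, -0.0]
wrist_force: [0.5, -0.3, -0.5]
opening: 0.484
grasp_force: 61.5
```

```bash
python3 - <<'E'
from h import *
T,_=pose(); zt=T[2,3]-.0118+.0035
snap("qs",[(.682,-.0316,zt)]);find("qs",.682,-.0316,zt,.045)
print(to_tool([.682,-.0316,.0573]))
E
```

```text
40.95 [ 0.6817 -0.0313  0.0736] [ 0. -0. -0.]
qs score 0.76 dia 43.5 [ 0.682  -0.0316]
[-0.4 -0.3 16.3]
```

play_rows --xyz '[[0, -0.3, 2], [0, -0.3, 5], [0, -0.3, 8], [0, -0.3, 10], [0, -0.3, 12], [0, -0.3, 13], [0, -0.3, 14], [0, -0.3, 15], [0, -0.3, 15], [0, -0.3, 15]]' --rot '[[0, 0, 0], [0, 0, 0], [0, 0, 0], [0, 0, 0], [0, 0, 0], [0, 0, 0], [0, 0, 0], [0, 0, 0], [0, 0, 0], [0, 0, 0]]' --grip '[0.35, 0.35, 0.35, 0.35, 0.35, 0.35, 0.35, 0.35, 0.35, 0.35]'

```text
time_s: 42.25
eef_pos: [0.6817, -0.0316, 0.0586]
eef_rot: [0.0, -0.0, 1.0, -0.0]
wrist_force: [-0.2, -0.5, -1.6]
opening: 0.487
grasp_force: 61.5
```

play_rows --xyz '[[0, 0, 0.7], [0, 0, 1.4], [0, 0, 1.5], [0, 0, 1.5], [0, 0, 1.5], [0, 0, 1.5], [0, 0, 1.5], [0, 0, 1.5], [0, 0, 1.5], [0, 0, 1.5]]' --rot '[[0, 0, 0], [0, 0, 0], [0, 0, 0], [0, 0, 0], [0, 0, 0], [0, 0, 0], [0, 0, 0], [0, 0, 0], [0, 0, 0], [0, 0, 0]]' --grip '[0.35, 0.35, 0.35, 0.35, 0.35, 0.35, 0.35, 0.35, 0.35, 0.35]'

```text
time_s: 43.5
eef_pos: [0.6817, -0.0316, 0.0574]
eef_rot: [0.0, -0.0, 1.0, -0.0]
wrist_force: [-2.9, 0.6, 6.5]
opening: 0.485
grasp_force: 62.0
```

play_rows --xyz '[[0, 0, 0], [0, 0, 0], [0, 0, 0], [0, 0, -10], [0, 0, -40], [15, 0, -90], [30, 0, -140], [47, 0, -190], [47, 0, -192], [47, 0, -192]]' --rot '[[0, 0, 0], [0, 0, 0], [0, 0, 0], [0, 0, 0], [0, 0, 0], [0, 0, 0], [0, 0, 0], [0, 0, 0], [0, 0, 0], [0, 0, 0]]' --grip '[1, 1, 1, 1, 1, 1, 1, 1, 1, 1]'

```text
time_s: 44.75
eef_pos: [0.6347, -0.0316, 0.2496]
eef_rot: [0.001, -0.0, 1.0, -0.0]
wrist_force: [-0.7, 0.2, -0.8]
opening: 1.002
grasp_force: 0.0
```

```bash
python3 - <<'E'
from h import *
snap("zs",[(.682,-.0316,.049)]);find("zs",.682,-.0316,.049,.045)
# oblique: scene crop
c=vision.camera("scene"); im=cv2.cvtColor(c["color"],cv2.COLOR_RGB2BGR)[110:270,170:330]
a=cv2.resize(im,(480,480),interpolation=cv2.INTER_CUBIC)
w=cv2.imread("pics/zs_raw.png")[100:384,110:400]
cv2.imwrite("pics/final.png",np.hstack([a,cv2.resize(w,(310,480))]))
E
```

```text
44.75 [ 0.6347 -0.0316  0.2496] [ 0.    -0.001 -0.   ]
zs score 0.69 dia 44.5 [ 0.6828 -0.0319]
```

View pics/final.png

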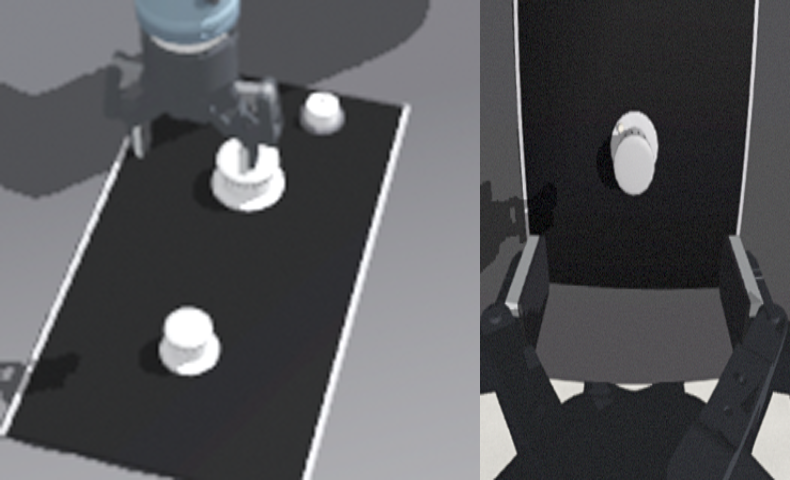

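Both burners are assembled: the small one at (188,340) looks level, and the large one at (248,170) is partly hidden by the arm but measured home from the wrist camera. Neither is in contact with the robot, so I'm handing in.

```bash
python3 -c "
from bench import ctrl; print(ctrl.hand_in())"
```

```text
the job is handed in; nothing more can be done
None
```

I put both burners back together, each head in the cup of its own size with its matching cap on top, and handed the job in at about 45 s. My wrist-camera checks put every part within about 1 mm of centre and each touched down at its expected height, but the hand-in gave no verdict.

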